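# Load a lining pad and index the jig's sliding stop

### The arm

A 6-joint arm with a two-finger parallel gripper is mounted at the origin on a cart in front of the work surface, level with it; the furniture and walls round the work are solid. World frame = base frame: x ahead of the robot, y to its left, z up, the work surface at z = 0. Lengths are in mm, angles in degrees, forces in N, time in s.
With the tool pointing down it reaches from about 350 to 850 mm from the base axis. Payload 8.1 kg.
Tool frame: the origin (TCP) lies midway between the tips of the shut fingers; the grasp point (between the pads) lies behind it (r.grip_depth is the x of the grasp point in the tool frame, in mm); x points along the fingers, z is the direction in which the jaws open and shut, and the axes are right-handed (so a half turn about x gives the same grasp; the last joint's range is limited). The gripper opens to 93 mm and grips with 3 to 60 N. Pads are 15 mm wide; open, the fingers measure 128 mm over their backs; the gripper's body (75 mm by 188 mm) begins 65 mm behind the grasp point.
Start: joints at [67.586, 7.471, 85.268, -0, 87.261, -4.893], TCP at [180.612, 572.175, 218.635] pointing down, gripper open.
Joint ranges: [-169.43, 169.43], [-51.17, 129.36], [1.28, 143.12], [-76.62, 256.62], [0, 156.53], [-152.29, 152.29]. Speed limits (degrees/s): [136.94, 136.94, 159.86, 180, 180, 180].

### API

Orientations are given as [roll, pitch, yaw] about the fixed x, y, z axes, in that order (R = Rz(yaw) Ry(pitch) Rx(roll)).
In Python, from bench import r, imaging, find_in, pinpoint gives the robot as it stands.
- The arm moves only by the tool carry_out, never from a script. Its argument "targets" is a list of rows, each an object with "dp": the shift along the tool's x, y, z in m, a list of three; "spin": the turn about the tool's x in rad; "gripper": the opening, from 0 (shut) to 1 (fully open). A call has 1 to 5 rows; each row shifts and turns the commanded pose from where the row before left it, along the tool's axes as they then stand; what a row does not reach is not made up. A row lasts 1/10 s, in which the tool goes at most 50 mm and 8.59 degrees, less where a joint would pass 70% of its speed; a pose out of reach is approached as far as the arm can. A call is refused whole if a number of a shift passes 0.05 or a number of a turn 0.15, either way. A call with a gripper value outside its range is refused whole. The fingers move at their own pace and stop on an object; "newtons" is the grip in N (left out, the last holds). Time passes only in rows, so rows that do not move let the fingers close. It gives the time, the measured TCP pose, the force and the opening at its end, in the units of the state.
- r.observe(): the state, without advancing time (a new reading comes with each control period).
- imaging.grab_frame(name): name is "side" or "top" or "wrist"; returns a dict with "image" (480x640x3 uint8, red, green, blue), "fx", "fy", "cx", "cy" (pixels), "R" (3x3) and "t" (3): a world point X has camera coordinates R X + t. Camera axes: x right, y down, z forward; pixel columns grow to the right and rows downward; lengths in mm; the calibration is good to about 2 mm. A picture is of the moment at which its call begins. There is no depth.
- r.close_job(): hands the job in, once; it reports no verdict.
Trained networks look in a picture, given as the dict that the camera call returned (one of the last four; its "shot" number tells which), for a name from the list of things; names that differ only in an ending like _2 or _b are one class to them, and where a whole thing is asked for, a point or a joint stands for the part that bears it (a point fixed in the world has none). Each returns a list of dicts, best first, with "score" (0 to 1); they miss things now and then, are a little off and sometimes report something else, mostly with a low value. They report only what shows in the picture. A call takes as long as a camera call.
- find_in(label, picture): "at" ([column, row] in pixels, amid what is visible of it).
- pinpoint(label, picture): "at" ([column, row] in pixels: a listed point, or the origin of a listed thing).
The state is a dict: "time": time; "joints": joint angles; "joint_velocities": joint speeds; "joint_torque": joint torques, N m; "tool_pos": TCP position; "tool_rot": TCP orientation; "force": force on the tool from outside, world axes, zero at the start; "wrist_torque": the same for the moment, N m; "finger_gap": opening from 0.0 (shut) to 1.0 (fully open).
Only numpy, scipy, OpenCV 4.12 (cv2) and the standard library are available. Lean on these libraries where they do the work, as an engineer would, in place of code of your own. Each camera call takes 0.05 s, during which the arm holds its last target.

### The job

Lay the dark brown lining pad, metal back down as it lies now, on the yellow nest of the pad jig, lengthwise along the rail and centred across it, and let it go there. Then pull up the red plunger knob, slide the blue tube section to the next hole towards the pad, and let the pin go fully down into that hole so that the pad is trapped between jaw and end stop. Finish holding: keep the knob gripped with the pin fully home, and leave the bearing, tin and steel bar where they are.

Things in the scene. Friction and masses are not known exactly. Their poses are not given: they have to be found in the camera images.
- pad: Loose dark brown lining pad lying on its metal back, 0.2 to 0.4 kg. Metal back 40 mm along its x, 61 mm along its y, only 5 mm thick; on it a narrower lining 34 x 56 mm, 13 mm high in all. Origin: centre of the underside; z up. Pinch it by the long edges of the metal back (40 mm apart, along x), 0 to 5 mm above the surface it lies on.
- jig: Fixed grey jig, base 100 mm along its x, y from -135 to +115 mm, 10 mm high; origin on the bench, z up. On the -y part a rail runs along y, 24 mm wide, top 26 mm above the bench, holes 24 mm apart; the blue tube section (44 mm wide, top 39 mm) rides on it. At the +y end the end stop: inner face at y = +95 mm, 70 mm wide, top 32 mm above the bench.
- nest (a point): Centre of the yellow nest marking, 44 mm along jig x, 65 mm along jig y, on the base's top (10 mm above the bench); axes as the jig's; sides along x open. The pad's long side goes along jig y. The marking is the space left between jaw and end stop when the section is in the next hole; at loading the jaw stands 24 mm further back, 56.5 mm from this point; the stop is 32.5 mm away.
- jaw (a point): Middle of the face towards the nest of the steel jaw (64 mm wide, 11 to 37 mm above the bench) in front of the blue tube section; moves with it.
- section (a joint): Slide of the blue tube section along jig +y (towards the pad), m: 0 at the start, pin in its hole; 0.024 with the pin in the next hole towards the pad; range -0.048 to 0.030. Slides with about 1.5 N of friction once the pin is clear; it is moved by pushing on the knob. A pin in a hole has about 1.5 mm of play each way.
- plunger (a joint): Lift of the plunger knob and pin, m: 0 fully home, up to 0.018. A spring pushes it home with 3 N at 0 and 6.6 N at the top. The pin reaches 10 mm into a hole: it is clear of the rail above 0.010 and rests on the rail at 0.010 when let down between holes.
- knob_grip (a point): Centre of the red plunger knob, an upright cylinder 24 mm in diameter and 26 mm high (54 to 80 mm above the bench when home), on the blue section; it moves with the knob. 15 mm free below the knob's lower edge to the top of the blue section, with only an 18 mm bushing and 10 mm shank there.
- bearing: Bystander: loose dark steel bearing, 48 mm in diameter, 18 mm high. Origin at the underside's centre. Leave alone.
- tin: Bystander: loose blue tin, 53 mm in diameter, 38 mm high. Origin at the underside's centre. Leave alone.
- parallel: Bystander: loose ground steel bar 110 x 26 x 12 mm lying flat beside the jig. Origin at the underside's centre, x along it. Leave alone.

How it is judged:
By the outcome, as a careful person would: the job done as asked, in the order asked, and still so for the second after the job is handed in, while the arm keeps its last pose, push and grip.
It also fails if it takes over 54 s, if anything falls off the work surface, if the arm or the gripper's body presses on something with over 40 N, if the wrist force passes 120 N, or if a joint passes its speed limit or range.

## Working session

There is one attempt and no reset: what is moved stays moved. The work goes in short steps, Python scripts to look and compute and a tool call to move; the robot and the scene stay as the last step left them, time stands still between calls to the robot, and variables do not carry over. Pictures are saved under pics/ and viewed, and the job is handed in when it is done.

Besides the shell and the picture viewer there is one more tool, called after "Request:" by a JSON object that holds its "op" and its "data". carry_out: Moves the arm, as the interface text tells. Its arguments: {"type":"object","properties":{"targets":{"type":"array","items":{"type":"object","properties":{"dp":{"type":"array","items":{"type":"number"}},"spin":{"type":"number"},"gripper":{"type":"number"}}}},"newtons":{"type":"number"}},"required":["targets"]}

```bash
mkdir -p pics; ls; cat > h.py <<'E'
import numpy as np, cv2
from bench import r, imaging, find_in, pinpoint
def ray(p,uv):
    R=np.array(p["R"]);t=np.array(p["t"])
    d=R.T@np.array([(uv[0]-p["cx"])/p["fx"],(uv[1]-p["cy"])/p["fy"],1.])
    return -R.T@t,d
def onz(p,uv,z):
    o,d=ray(p,uv); return o+d*(z-o[2])/d[2]
def proj(p,X):
    c=np.array(p["R"])@np.array(X,float)+np.array(p["t"]); return np.array([p["fx"]*c[0]/c[2]+p["cx"],p["fy"]*c[1]/c[2]+p["cy"]])
def save(p,n): cv2.imwrite("pics/"+n+".png",cv2.cvtColor(p["image"],cv2.COLOR_RGB2BGR))
def tri(ps,uvs):
    A=np.zeros((3,3));b=np.zeros(3)
    for p,uv in zip(ps,uvs):
        o,d=ray(p,uv);d=d/np.linalg.norm(d);M=np.eye(3)-np.outer(d,d);A+=M;b+=M@o
    return np.linalg.solve(A,b)
E
python3 - <<'E'
from h import *
print(r.observe(), r.grip_depth)
for c in ["top","side"]:
    p=imaging.grab_frame(c); save(p,c+"0")
    print(c,-np.array(p["R"]).T@np.array(p["t"]))
    for l,z in [("pad",0),("jig",0),("nest",10),("jaw",24),("knob_grip",67),("bearing",0),("tin",0),("parallel",0)]:
        for d in pinpoint(l,p)[:2]: print(l,round(d["score"],2),d["at"],onz(p,d["at"],z).round(1))
E
```

```text
pics
{'time': 0.0, 'joints': array([ 6.75863643e+01,  7.51509697e+00,  8.53270256e+01, -1.46159890e-03,
        8.72627604e+01, -4.89280308e+00]), 'joint_velocities': array([-0.0475623 ,  0.05285261, -0.03406582,  0.01835027, -0.02944566,
       -0.0125656 ]), 'joint_torque': array([-2.18455818e-03, -5.59822905e+01, -4.91750407e+01,  7.64503470e-02,
        3.49719578e-02, -1.19955143e-04]), 'tool_pos': array([180.40155283, 571.64711917, 217.6091779 ]), 'tool_rot': array([ 175.90461   ,   89.89510683, -111.61615151]), 'force': array([-0.10862308, -0.30407264, -0.05386136]), 'wrist_torque': array([ 0.02307617,  0.00170408, -0.00936505]), 'finger_gap': 0.999662546084362} -18.8
top [ 370.67685144   18.96859058 1112.74336376]
pad 0.7 [235.0, 231.0] [559.  195.3   0. ]
jig 0.76 [349.4, 258.2] [492.5 -71.8   0. ]
nest 0.73 [326.8, 248.3] [514.9 -19.   10. ]
jaw 0.58 [348.6, 253.7] [500.2 -68.2  24. ]
knob_grip 0.56 [375.2, 258.0] [ 485.1 -122.9   67. ]
bearing 0.87 [154.3, 232.9] [556.1 383.7   0. ]
tin 0.92 [220.2, 278.5] [448. 228.   0.]
parallel 0.91 [469.1, 288.1] [ 420.3 -348.     0. ]
side [ 194.75989408 1029.30593111  555.02778802]
pad 0.57 [269.5, 306.1] [560.6 182.6   0. ]
jig 0.92 [330.1, 260.1] [499.  -53.2   0. ]
nest 0.85 [320.6, 263.1] [510.5 -12.6  10. ]
jaw 0.83 [331.0, 250.1] [498.3 -58.7  24. ]
knob_grip 0.6 [343.9, 224.1] [ 483.4 -123.    67. ]
bearing 0.92 [227.9, 363.4] [559.5 376.4   0. ]
tin 0.64 [311.2, 329.4] [453.8 239.7   0. ]
tin 0.37 [380.4, 217.6] [ 434.4 -356.4    0. ]
parallel 0.8 [382.2, 219.2] [ 427.2 -345.6    0. ]
```

```bash
python3 - <<'E'
import cv2
a=cv2.imread("pics/top0.png");cv2.imwrite("pics/top0c.png",cv2.resize(a[190:330,200:430],None,fx=3.4,fy=3.4,interpolation=cv2.INTER_CUBIC))
a=cv2.imread("pics/side0.png");cv2.imwrite("pics/side0c.png",cv2.resize(a[190:340,230:400],None,fx=4,fy=4,interpolation=cv2.INTER_CUBIC))
E
```

```text
(no output)
```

View pics/top0.png

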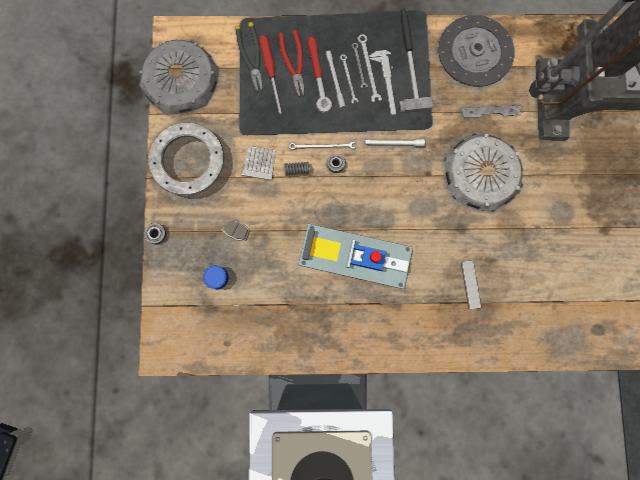

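View pics/side0.png

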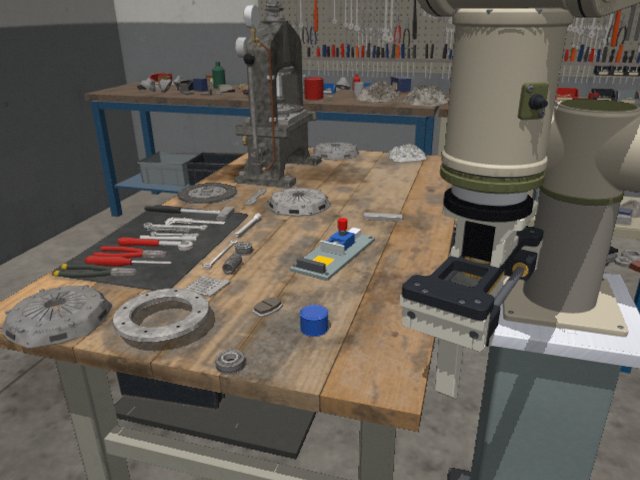

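```bash
ls pics
```

```text
side0.png
side0c.png
top0.png
top0c.png
```

View pics/top0c.png

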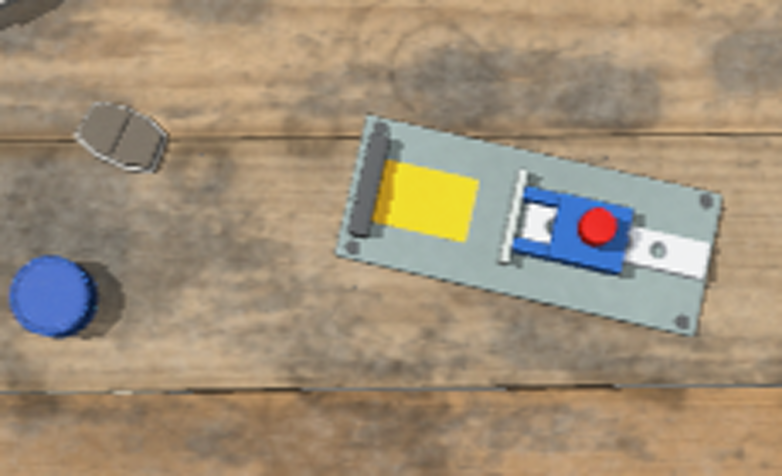

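View pics/side0c.png

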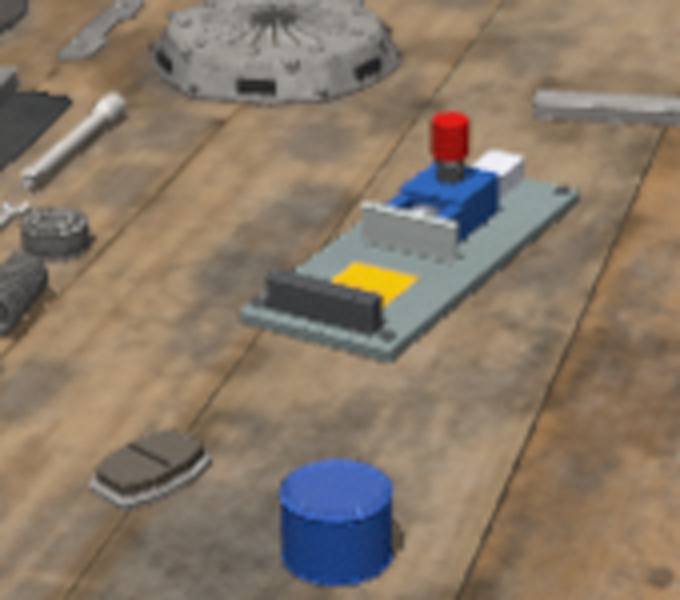

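```bash
cat >> h.py <<'E'
from scipy.spatial.transform import Rotation as Ro
def pose():
    s=r.observe(); a,b,c=s["tool_rot"]; return np.array(s["tool_pos"]),Ro.from_euler("xyz",[a,b,c],degrees=True).as_matrix(),s
def plan(target,jawyaw=None):
    P,T,s=pose(); print("t",round(s["time"],2),"pos",P.round(1),"gap",round(s["finger_gap"],3),"F",s["force"].round(1))
    z=T[:,2]; yaw=np.degrees(np.arctan2(z[1],z[0])); print("jaw yaw",yaw.round(2),"x",T[:,0].round(3))
    print("dp total m (tool axes now)",(T.T@(np.array(target)-P)/1000).round(4))
    if jawyaw is not None:
        d=(jawyaw-yaw+90)%180-90
        # spin about tool x (down): +spin -> yaw decreases
        sp=-np.radians(d); print("spin rad",sp.round(4))
        T2=T@Ro.from_rotvec([sp,0,0]).as_matrix(); print(" dp after spin",(T2.T@(np.array(target)-P)/1000).round(4))
E
python3 - <<'E'
from h import *
plan([520,150,220],-18)
p=imaging.grab_frame("wrist");save(p,"w0")
print(-np.array(p["R"]).T@p["t"],p["R"],p["fx"])
E
```

```text
t 0.9 pos [180.6 572.2 218.6] gap 0.998 F [-0.1  0.3  0.3]
jaw yaw 72.48 x [-0.  0. -1.]
dp total m (tool axes now) [-0.0014 -0.4508 -0.3004]
spin rad -1.5624
 dp after spin [-0.0014  0.2966 -0.4533]
[113.73038111 593.72501185 385.15107002] [[ 3.00426604e-01  9.53804831e-01 -4.46123450e-04]
 [ 9.23183792e-01 -2.90664052e-01  2.51487764e-01]
 [ 2.39740572e-01 -7.59654688e-02 -9.67860375e-01]] 379.608163738462
```

View pics/w0.png

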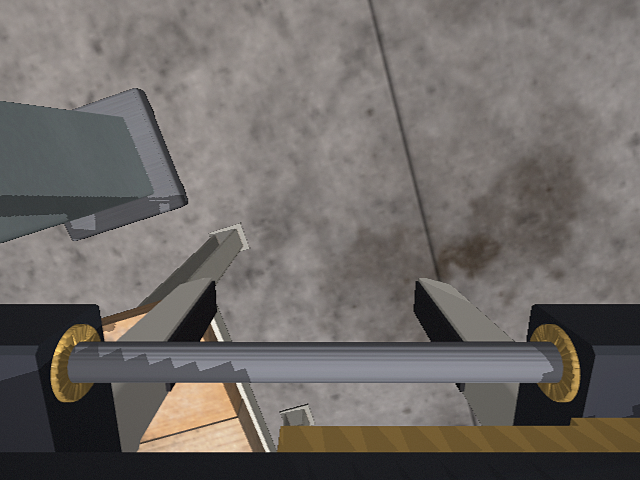

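```bash
cat >> h.py <<'E'
def rows(target,jawyaw,n,spin=None):
    P,T,s=pose(); D=np.array(target)-P
    yaw=np.degrees(np.arctan2(T[1,2],T[0,2]))
    if spin is None: spin=-np.radians((jawyaw-yaw+90)%180-90)
    for i in range(n):
        print((T.T@D/n/1000).round(4).tolist(), round(spin/n,4)); T=T@Ro.from_rotvec([spin/n,0,0]).as_matrix()
E
python3 - <<'E'
from h import *
rows([533,110,218.6],-18,12,spin=np.radians(90.48))
E
```

```text
[0.0, -0.0396, -0.0279] 0.1316
[0.0, -0.0429, -0.0225] 0.1316
[0.0, -0.0455, -0.0166] 0.1316
[0.0, -0.0473, -0.0105] 0.1316
[0.0, -0.0482, -0.0042] 0.1316
[0.0, -0.0484, 0.0021] 0.1316
[0.0, -0.0477, 0.0085] 0.1316
[0.0, -0.0462, 0.0147] 0.1316
[0.0, -0.0438, 0.0206] 0.1316
[0.0, -0.0408, 0.0262] 0.1316
[0.0, -0.037, 0.0313] 0.1316
[0.0, -0.0325, 0.0359] 0.1316
```

Request:
{"op": "carry_out", "data": {"targets": [{"dp":[0,-0.0396,-0.0279],"spin":0.13},{"dp":[0,-0.043,-0.0225],"spin":0.13},{"dp":[0,-0.0455,-0.0166],"spin":0.13},{"dp":[0,-0.047,-0.0105],"spin":0.13},{"dp":[0,-0.048,-0.004],"spin":0.13}]}}

```text
invalid input
```

Request:
{"op": "carry_out", "data": {"targets": [{"dp":[0,-0.048,0.002],"spin":0.13},{"dp":[0,-0.0477,0.0085],"spin":0.13},{"dp":[0,-0.046,0.0147],"spin":0.13},{"dp":[0,-0.044,0.0206],"spin":0.13},{"dp":[0,-0.041,0.026],"spin":0.13}]}}

```text
invalid input
```

Request:
{"op": "carry_out", "data": {"targets": [{"dp":[0,-0.037,0.031],"spin":0.13},{"dp":[0,-0.0325,0.036],"spin":0.13},{"dp":[0,0,0]}]}}

```text
invalid input
```

```bash
python3 - <<'E'
from h import *
plan([533,110,218],-18)
p=imaging.grab_frame("wrist");save(p,"w1")
print(pinpoint("pad",p),find_in("pad",p),pinpoint("nest",p))
for d in pinpoint("pad",p): print(onz(p,d["at"],0))
E
```

```text
t 0.95 pos [180.6 572.2 218.6] gap 0.997 F [-1.  -0.8 -0.4]
jaw yaw 72.48 x [-0.  0. -1.]
dp total m (tool axes now) [ 0.0006 -0.4752 -0.3347]
spin rad -1.5624
 dp after spin [ 0.0006  0.3307 -0.478 ]
[] [] []
```

View pics/w1.png

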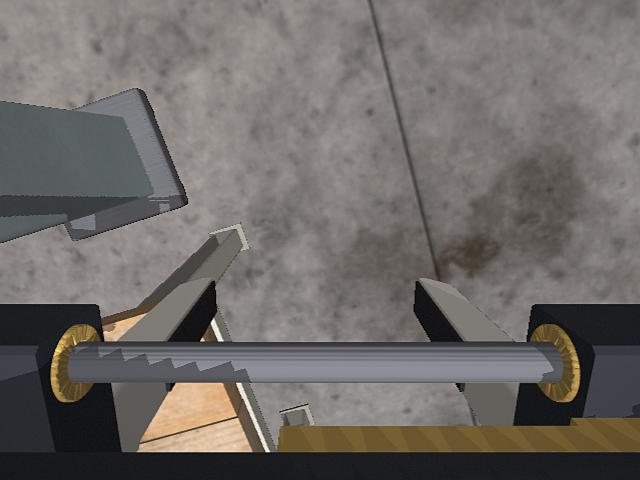

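Request:
{"op": "carry_out", "data": {"targets": [{"dp":[0,-0.0396,-0.0279],"spin":0.13,"gripper":1},{"dp":[0,-0.043,-0.0225],"spin":0.13,"gripper":1},{"dp":[0,-0.0455,-0.0166],"spin":0.13,"gripper":1},{"dp":[0,-0.047,-0.0105],"spin":0.13,"gripper":1},{"dp":[0,-0.048,-0.004],"spin":0.13,"gripper":1}]}}

```text
time: 1.7
tool_pos: [328.7, 379.0, 218.8]
tool_rot: [1.6, 90.0, 36.6]
force: [1.2, 0.8, 0.7]
finger_gap: 0.999
```

Request:
{"op": "carry_out", "data": {"targets": [{"dp":[0,-0.048,0.002],"spin":0.13,"gripper":1},{"dp":[0,-0.0477,0.0085],"spin":0.13,"gripper":1},{"dp":[0,-0.046,0.0147],"spin":0.13,"gripper":1},{"dp":[0,-0.044,0.0206],"spin":0.13,"gripper":1},{"dp":[0,-0.041,0.026],"spin":0.13,"gripper":1}]}}

```text
time: 2.2
tool_pos: [477.4, 187.8, 219.0]
tool_rot: [24.2, 90.0, 21.9]
force: [0.6, 0.7, 0.9]
finger_gap: 0.998
```

Request:
{"op": "carry_out", "data": {"targets": [{"dp":[0,-0.037,0.031],"spin":0.13,"gripper":1},{"dp":[0,-0.0325,0.036],"spin":0.13,"gripper":1},{"dp":[0,0,0],"spin":0,"gripper":1}]}}

```text
time: 2.5
tool_pos: [538.9, 108.6, 218.4]
tool_rot: [-45.6, 89.9, -63.1]
force: [0.9, 0.4, -0.2]
finger_gap: 1.001
```

```bash
python3 - <<'E'
from h import *
plan([533,110,218],-18)
p=imaging.grab_frame("wrist");save(p,"w1")
print(pinpoint("pad",p),find_in("pad",p),pinpoint("nest",p))
for d in pinpoint("pad",p): print(onz(p,d["at"],0))
E
```

```text
t 2.5 pos [538.9 108.6 218.4] gap 1.001 F [ 0.9  0.4 -0.2]
jaw yaw -17.47 x [ 0.001 -0.002 -1.   ]
dp total m (tool axes now) [ 0.0004 -0.0004 -0.006 ]
spin rad 0.0092
 dp after spin [ 0.0004 -0.0005 -0.006 ]
[{'at': [315.0, 120.4], 'score': 0.75}] [{'at': [311.4, 118.5], 'score': 0.71}] [{'at': [328.1, 328.0], 'score': 0.85}]
[565.52435813 194.95095113   0.        ]
```

View pics/w1.png

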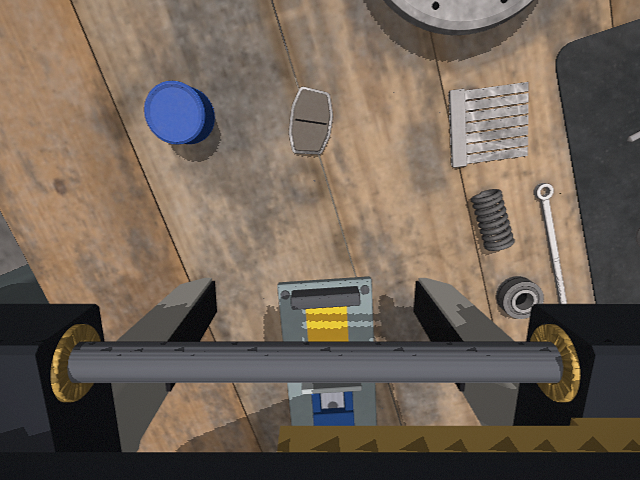

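```bash
cat >> h.py <<'E'
def ortho(p,z,cx,cy,half,s,name):
    # image: columns = -y, rows = -x ; s px per mm
    n=int(2*half*s)
    v,u=np.mgrid[0:n,0:n]; X=cx+half-v/s; Y=cy+half-u/s
    R=np.array(p["R"]);t=np.array(p["t"])
    C=np.stack([X,Y,np.full_like(X,z,float)],-1)@R.T+t
    m=lambda f,c,k:(f*C[...,k]/C[...,2]+c).astype(np.float32)
    im=cv2.remap(p["image"],m(p["fx"],p["cx"],0),m(p["fy"],p["cy"],1),cv2.INTER_CUBIC)
    for g in range(-int(half)//10*10,int(half)+1,10):
        q=int((half-g)*s)
        if 0<=q<n: im[q,:6]=(0,255,0); im[:6,q]=(0,255,0)
    cv2.imwrite("pics/"+name+".png",cv2.cvtColor(im,cv2.COLOR_RGB2BGR)); return im
E
python3 - <<'E'
from h import *
p=imaging.grab_frame("wrist")
ortho(p,3,565,195,50,6,"o1")
E
```

```text
(no output)
```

View pics/o1.png

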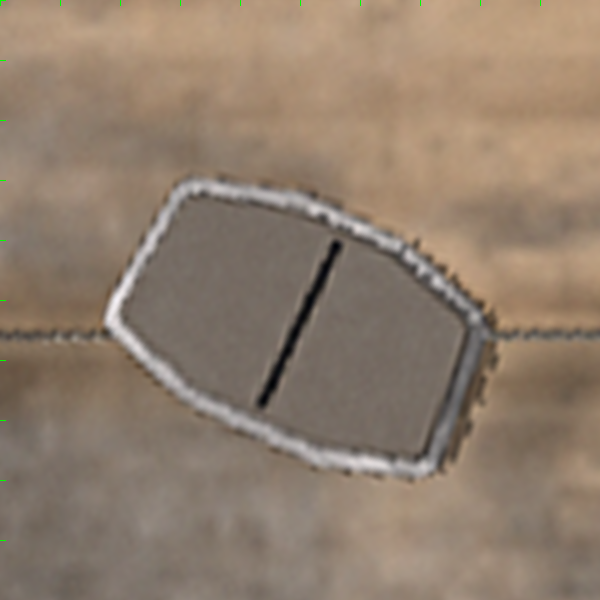

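```bash
python3 - <<'E'
from h import *
plan([560.7,194.4,60],-25)
rows([560.7,194.4,60],-25,4)
E
```

```text
t 2.8 pos [535.7 114.8 218.7] gap 0.998 F [-0.1 -0.4 -0.2]
jaw yaw -16.76 x [ 0.  0. -1.]
dp total m (tool axes now) [0.1588 0.0834 0.001 ]
spin rad 0.1439
 dp after spin [ 0.1588  0.0827 -0.011 ]
[0.0397, 0.0208, 0.0003] 0.036
[0.0397, 0.0208, -0.0005] 0.036
[0.0397, 0.0208, -0.0012] 0.036
[0.0397, 0.0208, -0.002] 0.036
```

Request:
{"op": "carry_out", "data": {"targets": [{"dp":[0.0397,0.0208,0.0003],"spin":0.036,"gripper":0.8},{"dp":[0.0397,0.0208,-0.0005],"spin":0.036,"gripper":0.8},{"dp":[0.0397,0.0208,-0.0012],"spin":0.036,"gripper":0.8},{"dp":[0.0397,0.0208,-0.002],"spin":0.036,"gripper":0.75},{"dp":[0,0,0],"spin":0,"gripper":0.7}]}}

```text
time: 3.3
tool_pos: [556.0, 194.9, 52.6]
tool_rot: [-144.2, 89.4, -169.1]
force: [-1.5, 0.2, -0.8]
finger_gap: 0.718
```

Request:
{"op": "carry_out", "data": {"targets": [{"dp":[0,0,0],"spin":0,"gripper":0.7},{"dp":[0,0,0],"spin":0,"gripper":0.7}]}}

```text
time: 3.5
tool_pos: [562.8, 193.4, 62.4]
tool_rot: [35.1, 89.8, 10.0]
force: [1.0, -0.3, 0.5]
finger_gap: 0.7
```

```bash
python3 - <<'E'
from h import *
plan([560.7,194.4,1.5],-25)
E
```

```text
t 3.5 pos [562.8 193.4  62.4] gap 0.7 F [ 1.  -0.3  0.5]
jaw yaw -25.06 x [ 0.003  0.001 -1.   ]
dp total m (tool axes now) [ 0.0609 -0.0001 -0.0026]
spin rad -0.0011
 dp after spin [ 0.0609 -0.0001 -0.0026]
```

Request:
{"op": "carry_out", "data": {"targets": [{"dp":[0.012,0,0],"spin":0,"gripper":0.7},{"dp":[0.015,0,0],"spin":0,"gripper":0.7},{"dp":[0.012,0,0],"spin":0,"gripper":0.7},{"dp":[0.008,0,0],"spin":0,"gripper":0.7},{"dp":[0.004,0,0],"spin":0,"gripper":0.7}]}}

```text
time: 4.0
tool_pos: [560.5, 192.5, 7.1]
tool_rot: [-140.9, 89.9, -166.0]
force: [-0.0, -0.6, -0.7]
finger_gap: 0.699
```

Request:
{"op": "carry_out", "data": {"targets": [{"dp":[0.002,0,0],"spin":0,"gripper":0.7},{"dp":[0,0,0],"spin":0,"gripper":0.7},{"dp":[0,0,0],"spin":0,"gripper":0.7}]}}

```text
time: 4.3
tool_pos: [562.0, 193.1, 7.3]
tool_rot: [41.2, 90.0, 16.0]
force: [0.0, -0.2, -0.4]
finger_gap: 0.697
```

```bash
python3 - <<'E'
from h import *
plan([560.7,194.4,1.5],-25)
p=imaging.grab_frame("wrist");save(p,"w2")
E
```

```text
t 4.3 pos [562.  193.1   7.3] gap 0.697 F [ 0.  -0.2 -0.4]
jaw yaw -25.15 x [ 0.001  0.    -1.   ]
dp total m (tool axes now) [ 0.0058  0.0006 -0.0018]
spin rad -0.0026
 dp after spin [ 0.0058  0.0006 -0.0018]
```

View pics/w2.png

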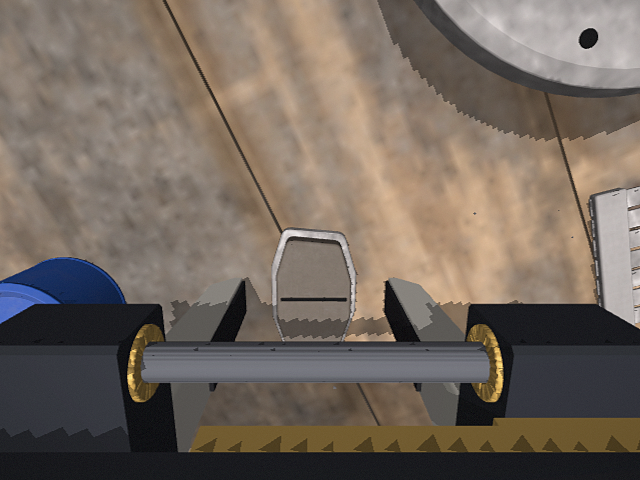

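```bash
python3 - <<'E'
from h import *
plan([560.7,194.4,1.5],-25)
p=imaging.grab_frame("wrist")
P,T,s=pose()
print(proj(p,[P[0],P[1],13]),proj(p,P), onz(p,[313,299],13),onz(p,[314,300],12))
E
```

```text
t 4.35 pos [562.1 193.1   7.4] gap 0.699 F [ 0.1 -0.5 -0.6]
jaw yaw -25.15 x [ 0.001  0.    -1.   ]
dp total m (tool axes now) [ 0.0059  0.0006 -0.0018]
spin rad -0.0026
 dp after spin [ 0.0059  0.0006 -0.0018]
[316.33288371 300.88528718] [316.29125135 296.10018996] [561.06265015 194.54366278  13.        ] [561.08112809 193.51511993  12.        ]
```

Request:
{"op": "carry_out", "data": {"targets": [{"dp":[0.003,0,0],"spin":0,"gripper":0.7},{"dp":[0.0025,0,0],"spin":0,"gripper":0.7},{"dp":[0,0,0],"spin":0,"gripper":0.7}]}}

```text
time: 4.7
tool_pos: [561.2, 192.8, 0.8]
tool_rot: [-137.3, 90.0, -162.5]
force: [-0.7, -0.3, 0.4]
finger_gap: 0.698
```

Request:
{"op": "carry_out", "data": {"newtons": 25, "targets": [{"dp":[0,0,0],"spin":0,"gripper":0.5},{"dp":[0,0,0],"spin":0,"gripper":0.4},{"dp":[0,0,0],"spin":0,"gripper":0.3},{"dp":[0,0,0],"spin":0,"gripper":0.3},{"dp":[0,0,0],"spin":0,"gripper":0.3}]}}

```text
time: 5.2
tool_pos: [561.6, 193.0, 1.4]
tool_rot: [142.2, 90.0, 117.1]
force: [-0.2, 0.7, 0.4]
finger_gap: 0.414
```

Request:
{"op": "carry_out", "data": {"targets": [{"dp":[-0.01,0,0],"spin":0,"gripper":0.3},{"dp":[-0.02,0,0],"spin":0,"gripper":0.3},{"dp":[-0.03,0,0],"spin":0,"gripper":0.3},{"dp":[-0.02,0,0],"spin":0,"gripper":0.3},{"dp":[-0.01,0,0],"spin":0,"gripper":0.3}]}}

```text
time: 5.7
tool_pos: [562.8, 193.2, 94.1]
tool_rot: [38.4, 89.8, 13.3]
force: [0.8, 0.2, -3.3]
finger_gap: 0.412
```

```bash
python3 - <<'E'
from h import *
p=imaging.grab_frame("wrist");save(p,"w3")
yj=np.array([np.sin(np.radians(12)),np.cos(np.radians(12))])
plan([508-85*yj[0],-20-85*yj[1],200],-12)
rows([508-85*yj[0],-20-85*yj[1],200],-12,8)
E
```

```text
t 5.75 pos [563.2 193.4  94.8] gap 0.417 F [ 1.3  0.2 -1.7]
jaw yaw -25.15 x [ 0.004  0.001 -1.   ]
dp total m (tool axes now) [-0.1057 -0.2991  0.0604]
spin rad -0.2295
 dp after spin [-0.1057 -0.305  -0.0092]
[-0.0132, -0.0374, 0.0076] -0.0287
[-0.0132, -0.0376, 0.0065] -0.0287
[-0.0132, -0.0378, 0.0054] -0.0287
[-0.0132, -0.0379, 0.0043] -0.0287
[-0.0132, -0.038, 0.0032] -0.0287
[-0.0132, -0.0381, 0.0021] -0.0287
[-0.0132, -0.0381, 0.001] -0.0287
[-0.0132, -0.0381, -0.0001] -0.0287
```

View pics/w3.png

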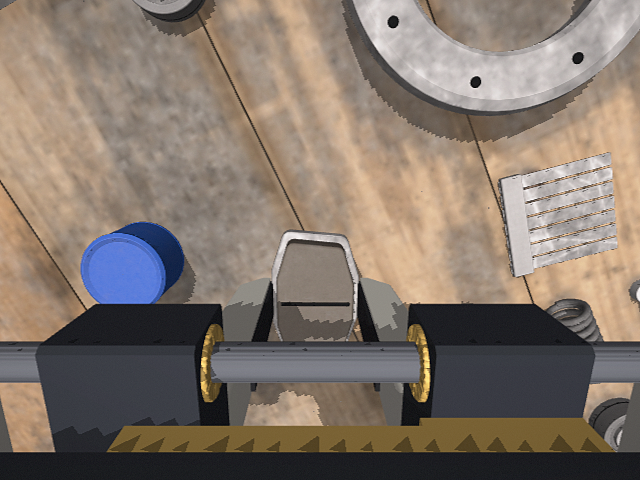

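Request:
{"op": "carry_out", "data": {"targets": [{"dp":[-0.0132,-0.025,0.0076],"spin":-0.0287,"gripper":0.3},{"dp":[-0.0132,-0.0376,0.0065],"spin":-0.0287,"gripper":0.3},{"dp":[-0.0132,-0.045,0.0054],"spin":-0.0287,"gripper":0.3},{"dp":[-0.0132,-0.045,0.0043],"spin":-0.0287,"gripper":0.3},{"dp":[-0.0132,-0.045,0.0032],"spin":-0.0287,"gripper":0.3}]}}

```text
time: 6.25
tool_pos: [512.6, -2.5, 156.4]
tool_rot: [-165.1, 89.9, 178.1]
force: [1.5, -0.6, -3.9]
finger_gap: 0.416
```

Request:
{"op": "carry_out", "data": {"targets": [{"dp":[-0.0132,-0.045,0.0021],"spin":-0.0287,"gripper":0.3},{"dp":[-0.0132,-0.038,0.001],"spin":-0.0287,"gripper":0.3},{"dp":[-0.0132,-0.022,0],"spin":-0.0287,"gripper":0.3},{"dp":[0,0,0],"spin":0,"gripper":0.3},{"dp":[0,0,0],"spin":0,"gripper":0.3}]}}

```text
time: 6.75
tool_pos: [488.5, -103.3, 196.1]
tool_rot: [154.7, 89.9, 142.6]
force: [0.6, -0.3, -4.0]
finger_gap: 0.411
```

Request:
{"op": "carry_out", "data": {"targets": [{"dp":[0,0,0],"spin":0,"gripper":0.3},{"dp":[0,0,0],"spin":0,"gripper":0.3},{"dp":[0,0,0],"spin":0,"gripper":0.3}]}}

```text
time: 7.05
tool_pos: [488.7, -102.2, 196.1]
tool_rot: [170.6, 89.9, 158.7]
force: [-0.5, 0.9, -4.0]
finger_gap: 0.416
```

```bash
python3 - <<'E'
from h import *
p=imaging.grab_frame("wrist");save(p,"w4")
plan([500,0,200],-12)
print(-np.array(p["R"]).T@p["t"])
np.save("w4.npy",p,allow_pickle=True)
for l,z in [("jig",0),("nest",10),("jaw",24),("knob_grip",67)]:
  for d in pinpoint(l,p)[:1]: print(l,d,onz(p,d["at"],z).round(1))
ortho(p,10,520,-20,75,4,"o4")
E
```

```text
t 7.1 pos [ 488.8 -102.3  196.4] gap 0.416 F [ 0.   0.1 -3.9]
jaw yaw -11.93 x [-0.001  0.    -1.   ]
dp total m (tool axes now) [-0.0036  0.1024 -0.0102]
spin rad 0.0012
 dp after spin [-0.0036  0.1024 -0.0103]
[502.94912934 -33.43467778 362.6685997 ]
jig {'at': [321.0, 185.1], 'score': 0.62} [499.7 -72.9   0. ]
nest {'at': [321.7, 118.5], 'score': 0.76} [512.3 -14.4  10. ]
jaw {'at': [318.3, 183.2], 'score': 0.78} [497.9 -68.1  24. ]
```

View pics/w4.png

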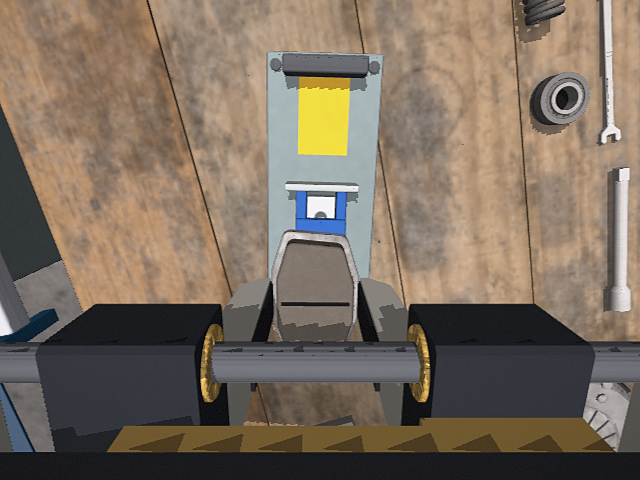

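View pics/o4.png

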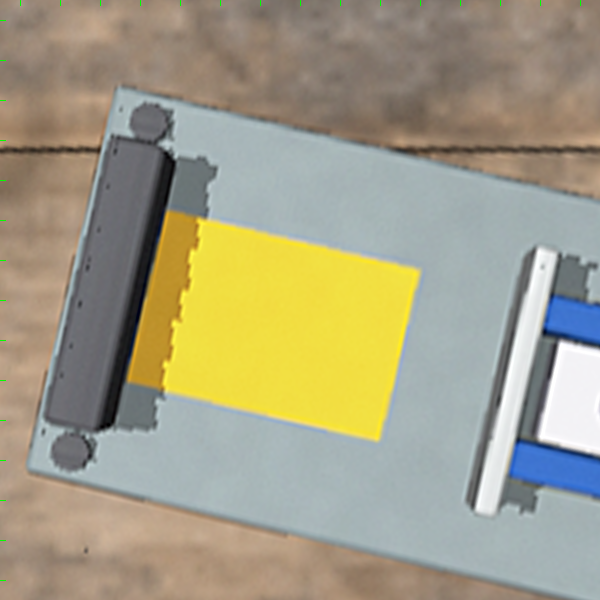

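```bash
python3 - <<'E'
from h import *
p=np.load("w4.npy",allow_pickle=True).item()
P=np.array([488.8,-102.3,196.4])
y=np.radians(-11.93);ex=np.array([np.cos(y),np.sin(y)]);ey=np.array([-np.sin(y),np.cos(y)])
ortho(p,P[2]+3,P[0]+25*ey[0],P[1]+25*ey[1],45,6,"o5"); ortho(p,P[2]+11.5,P[0]+25*ey[0],P[1]+25*ey[1],45,6,"o6")
E
```

```text
(no output)
```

View pics/o5.png

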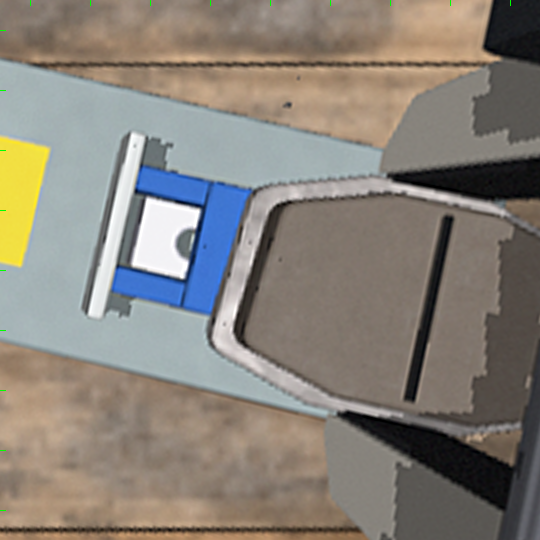

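View pics/o6.png

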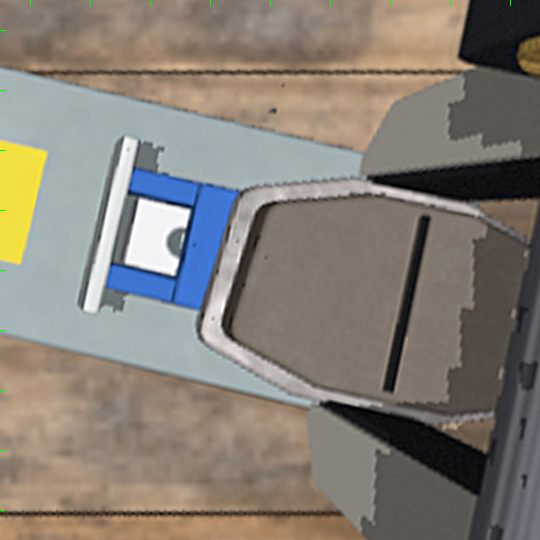

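```bash
python3 - <<'E'
from h import *
rows([513.3,-15.7,50],-13,4)
E
```

```text
[0.0367, 0.0226, 0.0014] 0.0045
[0.0367, 0.0226, 0.0013] 0.0045
[0.0367, 0.0226, 0.0012] 0.0045
[0.0367, 0.0226, 0.0011] 0.0045
```

Request:
{"op": "carry_out", "data": {"targets": [{"dp":[0.02,0.0226,0.0014],"spin":0.0045,"gripper":0.3},{"dp":[0.037,0.0226,0.0013],"spin":0.0045,"gripper":0.3},{"dp":[0.037,0.0226,0.0012],"spin":0.0045,"gripper":0.3},{"dp":[0.033,0.0226,0.0011],"spin":0.0045,"gripper":0.3},{"dp":[0.019,0,0],"spin":0,"gripper":0.3}]}}

```text
time: 7.8
tool_pos: [511.7, -13.3, 47.8]
tool_rot: [170.7, 89.8, 157.7]
force: [-1.3, -0.3, -4.6]
finger_gap: 0.412
```

Request:
{"op": "carry_out", "data": {"targets": [{"dp":[0,0,0],"spin":0,"gripper":0.3},{"dp":[0,0,0],"spin":0,"gripper":0.3},{"dp":[0,0,0],"spin":0,"gripper":0.3},{"dp":[0,0,0],"spin":0,"gripper":0.3}]}}

```text
time: 8.2
tool_pos: [514.7, -16.5, 52.9]
tool_rot: [5.1, 89.8, -8.0]
force: [0.9, -0.5, -4.3]
finger_gap: 0.415
```

```bash
python3 - <<'E'
from h import *
p=imaging.grab_frame("wrist");save(p,"w7")
plan([513.3,-15.7,11.3],-13)
E
```

```text
t 8.25 pos [514.4 -16.5  52.7] gap 0.413 F [ 0.1  0.2 -4. ]
jaw yaw -13.07 x [ 0.003 -0.    -1.   ]
dp total m (tool axes now) [ 0.0414  0.0005 -0.0014]
spin rad -0.0012
 dp after spin [ 0.0414  0.0005 -0.0014]
```

View pics/w7.png

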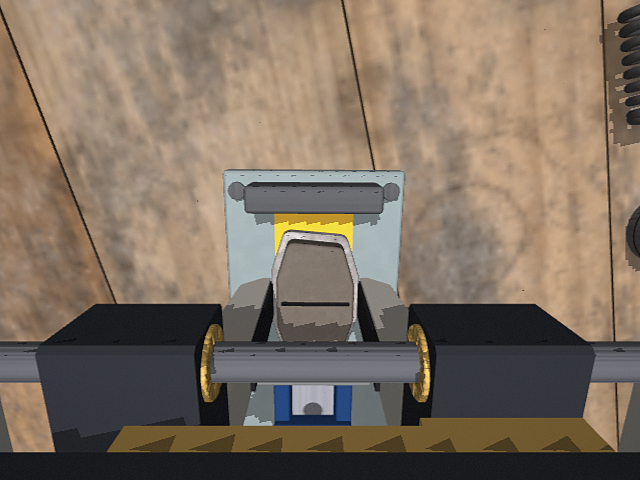

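Request:
{"op": "carry_out", "data": {"targets": [{"dp":[0.008,0.0005,-0.001],"spin":0,"gripper":0.3},{"dp":[0.012,0,0],"spin":0,"gripper":0.3},{"dp":[0.01,0,0],"spin":0,"gripper":0.3},{"dp":[0.005,0,0],"spin":0,"gripper":0.3},{"dp":[0,0,0],"spin":0,"gripper":0.3}]}}

```text
time: 8.75
tool_pos: [510.9, -15.0, 14.2]
tool_rot: [-173.7, 89.8, 173.3]
force: [0.8, 0.2, -3.6]
finger_gap: 0.415
```

Request:
{"op": "carry_out", "data": {"targets": [{"dp":[0,0,0],"spin":0,"gripper":0.3},{"dp":[0,0,0],"spin":0,"gripper":0.3},{"dp":[0,0,0],"spin":0,"gripper":0.3}]}}

```text
time: 9.05
tool_pos: [512.8, -15.2, 16.4]
tool_rot: [7.3, 89.9, -5.7]
force: [0.5, -0.3, -2.9]
finger_gap: 0.415
```

```bash
python3 - <<'E'
from h import *
p=imaging.grab_frame("wrist");save(p,"w8")
plan([513.3,-15.7,11.3],-13)
im=p["image"][150:350,200:430]
cv2.imwrite("pics/w8c.png",cv2.resize(im[...,::-1],None,fx=3.4,fy=3.4,interpolation=cv2.INTER_CUBIC))
E
```

```text
t 9.1 pos [512.8 -15.2  16.4] gap 0.416 F [-0.6 -0.2 -4.3]
jaw yaw -13.02 x [ 0.001 -0.    -1.   ]
dp total m (tool axes now) [ 0.0052 -0.0004  0.0006]
spin rad -0.0004
 dp after spin [ 0.0052 -0.0004  0.0006]
```

View pics/w8c.png

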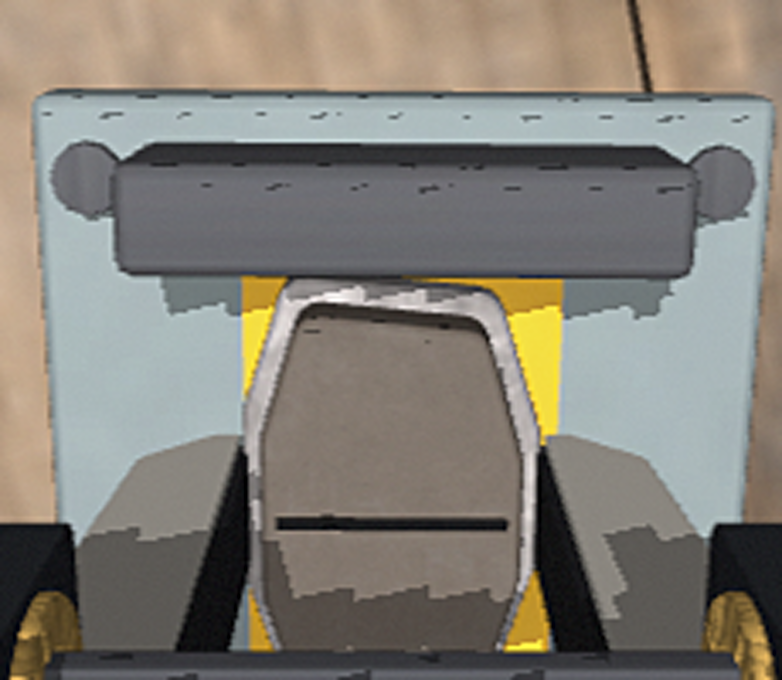

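```bash
python3 - <<'E'
from h import *
p=imaging.grab_frame("wrist")
P,T,s=pose();print(P, -np.array(p["R"]).T@p["t"])
y=np.radians(-13);ex=np.array([np.cos(y),np.sin(y)]);ey=np.array([-np.sin(y),np.cos(y)])
f=lambda c,z:[( (onz(p,[200+c[0]/3.4,150+c[1]/3.4],z)[:2]-P[:2])@e).round(2) for e in (ex,ey)]
print("stop top inner",f((140,273),32),f((680,273),32))
print("pad front plate top",f((292,280),20.4),f((492,290),20.4))
print("groove",f((275,523),28.4),f((508,523),28.4))
print("yellow",f((242,340),10),f((562,340),10))
print("pad sides", f((246,440),20),f((541,440),20))
E
```

```text
[512.6655907  -15.20597087  16.36387591] [527.9521527   53.29395263 182.9340537 ]
stop top inner [np.float64(-30.59), np.float64(35.49)] [np.float64(34.18), np.float64(35.5)]
pad front plate top [np.float64(-13.28), np.float64(31.89)] [np.float64(12.61), np.float64(30.57)]
groove [np.float64(-15.47), np.float64(1.51)] [np.float64(14.66), np.float64(1.52)]
yellow [np.float64(-21.23), np.float64(20.86)] [np.float64(23.35), np.float64(20.87)]
pad sides [np.float64(-19.9), np.float64(9.78)] [np.float64(19.62), np.float64(9.79)]
```

Request:
{"op": "carry_out", "data": {"targets": [{"dp":[0,0.0008,0.0014],"spin":0,"gripper":0.3},{"dp":[0.002,0,0],"spin":0,"gripper":0.3},{"dp":[0.002,0,0],"spin":0,"gripper":0.3},{"dp":[0.001,0,0],"spin":0,"gripper":0.3},{"dp":[0,0,0],"spin":0,"gripper":0.3}]}}

```text
time: 9.65
tool_pos: [513.9, -14.7, 11.4]
tool_rot: [-172.8, 90.0, 174.1]
force: [-3.3, -0.3, 3.7]
finger_gap: 0.418
```

Request:
{"op": "carry_out", "data": {"targets": [{"dp":[0,0,0],"spin":0,"gripper":0.3},{"dp":[0,0,0],"spin":0,"gripper":0.3}]}}

```text
time: 9.85
tool_pos: [513.9, -14.7, 11.3]
tool_rot: [-161.1, 90.0, -174.1]
force: [-3.5, 1.0, 5.4]
finger_gap: 0.413
```

```bash
python3 - <<'E'
from h import *
p=imaging.grab_frame("wrist");save(p,"w9")
plan([513.3,-15.7,11.3],-13)
im=p["image"][150:350,200:430]
cv2.imwrite("pics/w9c.png",cv2.resize(im[...,::-1],None,fx=3.4,fy=3.4,interpolation=cv2.INTER_CUBIC))
E
```

```text
t 9.9 pos [513.9 -14.7  11.3] gap 0.413 F [-4.6  0.3  5.4]
jaw yaw -13.02 x [-0. -0. -1.]
dp total m (tool axes now) [ 0.     -0.0011 -0.0003]
spin rad -0.0004
 dp after spin [ 0.     -0.0011 -0.0003]
```

View pics/w9c.png

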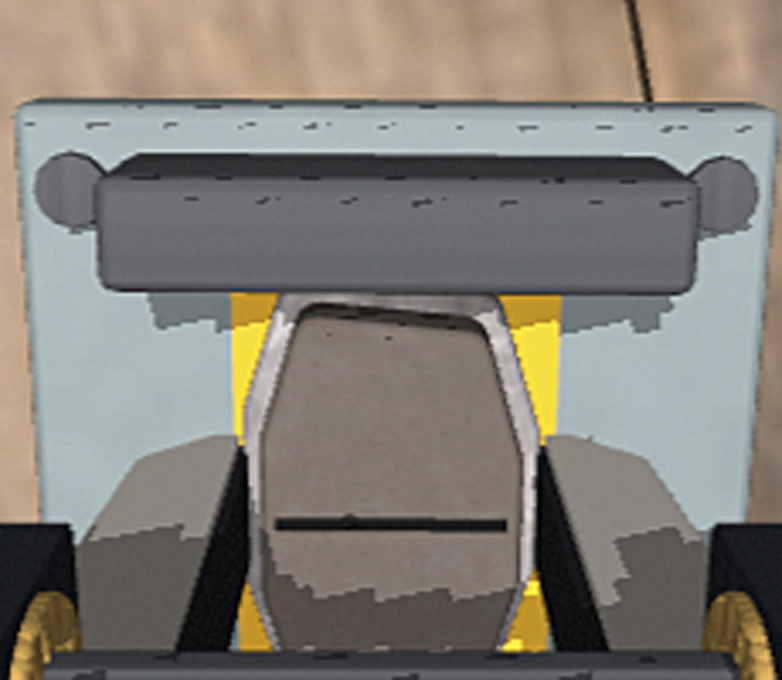

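Request:
{"op": "carry_out", "data": {"targets": [{"dp":[0,0,0],"spin":0,"gripper":0.5},{"dp":[0,0,0],"spin":0,"gripper":0.6},{"dp":[0,0,0],"spin":0,"gripper":0.65},{"dp":[-0.005,0,0],"spin":0,"gripper":0.65},{"dp":[-0.015,0,0],"spin":0,"gripper":0.65}]}}

```text
time: 10.4
tool_pos: [512.5, -14.6, 30.2]
tool_rot: [-174.0, 89.8, 172.9]
force: [-0.3, -0.7, 0.8]
finger_gap: 0.647
```

Request:
{"op": "carry_out", "data": {"targets": [{"dp":[-0.03,0,0],"spin":0,"gripper":0.65},{"dp":[-0.04,-0.015,0],"spin":0,"gripper":0.65},{"dp":[-0.04,-0.025,0],"spin":0,"gripper":0.65},{"dp":[-0.03,-0.025,0],"spin":0,"gripper":0.65},{"dp":[-0.01,-0.01,0],"spin":0,"gripper":0.65}]}}

```text
time: 10.9
tool_pos: [498.9, -90.0, 186.7]
tool_rot: [-6.5, 89.5, -19.6]
force: [0.4, -0.6, 0.3]
finger_gap: 0.647
```

Request:
{"op": "carry_out", "data": {"targets": [{"dp":[0,0,0],"spin":0,"gripper":0.65},{"dp":[0,0,0],"spin":0,"gripper":0.65},{"dp":[0,0,0],"spin":0,"gripper":0.65}]}}

```text
time: 11.2
tool_pos: [495.9, -86.6, 178.8]
tool_rot: [170.9, 89.8, 157.9]
force: [0.5, -0.6, -0.9]
finger_gap: 0.651
```

```bash
python3 - <<'E'
from h import *
ps=[imaging.grab_frame(c) for c in ("wrist","top","side")]
np.save("w10.npy",ps[0],allow_pickle=True)
save(ps[0],"w10")
plan([513.3,-15.7,11.3],-13)
for p in ps:
  for l,z in [("nest",10),("jaw",24),("knob_grip",67),("pad",10)]:
    for d in pinpoint(l,p)[:1]: print(l,d["at"],round(d["score"],2),onz(p,d["at"],z).round(1))
ortho(ps[0],13,505,-40,75,4,"o10")
im=ps[2]["image"][190:340,230:400]
cv2.imwrite("pics/s10c.png",cv2.resize(im[...,::-1],None,fx=4,fy=4,interpolation=cv2.INTER_CUBIC))
im=ps[1]["image"][200:310,270:430]
cv2.imwrite("pics/t10c.png",cv2.resize(im[...,::-1],None,fx=4,fy=4,interpolation=cv2.INTER_CUBIC))
E
```

```text
t 11.35 pos [496.2 -86.8 179.3] gap 0.645 F [ 0.3 -0.7  1. ]
jaw yaw -12.97 x [-0.003  0.001 -1.   ]
dp total m (tool axes now) [0.168  0.0731 0.0012]
spin rad 0.0005
 dp after spin [0.168  0.0731 0.0011]
jaw [315.3, 206.5] 0.79 [498.8 -69.6  24. ]
knob_grip [315.2, 280.9] 0.56 [ 487.4 -119.7   67. ]
pad [321.0, 135.1] 0.94 [516.7 -13.2  10. ]
nest [326.5, 246.3] 0.67 [519.6 -18.4  10. ]
jaw [152.8, 234.0] 0.7 [549.6 379.1  24. ]
pad [327.6, 252.9] 0.88 [504.2 -20.7  10. ]
nest [314.2, 262.3] 0.58 [526.1 -12.6  10. ]
jaw [330.4, 249.2] 0.82 [501.  -63.2  24. ]
knob_grip [339.6, 222.6] 0.46 [ 496.  -129.7   67. ]
pad [325.4, 258.5] 0.69 [506.5 -38.9  10. ]
```

View pics/w10.png

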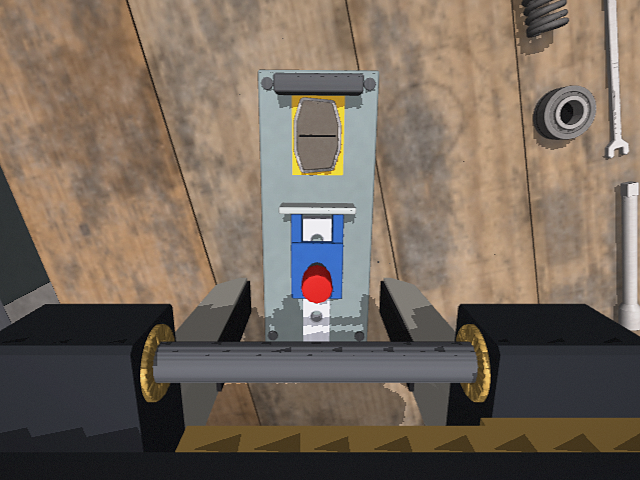

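View pics/o10.png

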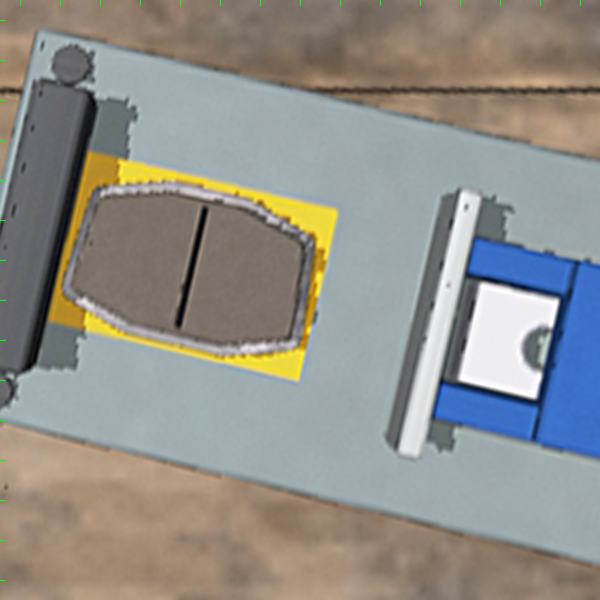

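View pics/s10c.png

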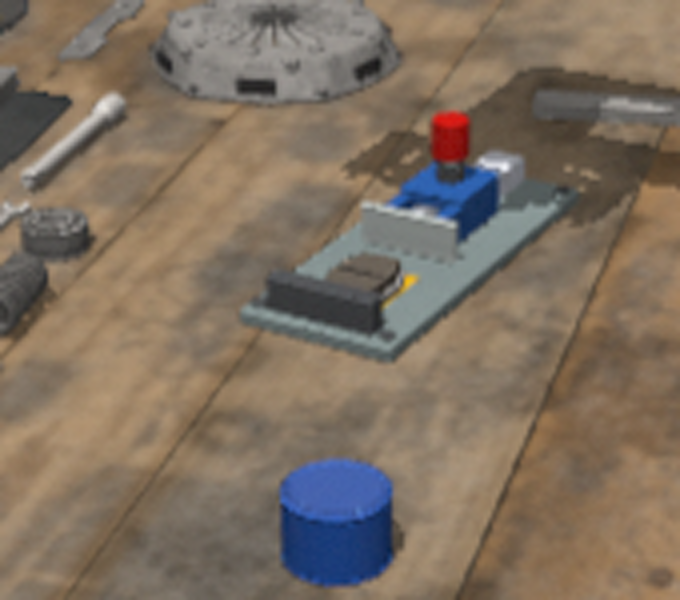

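View pics/t10c.png

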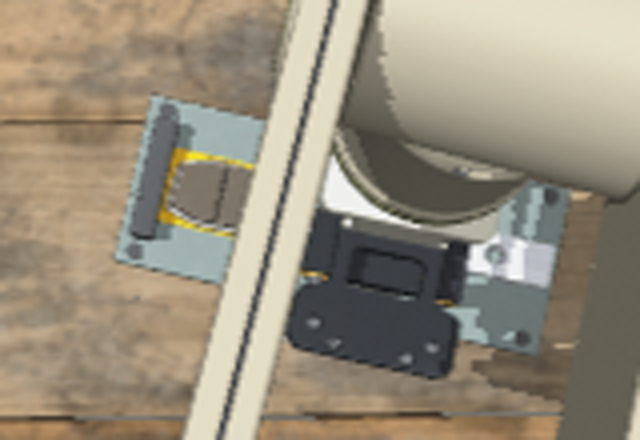

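```bash
python3 - <<'E'
from h import *
p=np.load("w10.npy",allow_pickle=True).item()
im=p["image"].astype(int); m=(im[...,0]>120)&(im[...,1]<60)&(im[...,2]<60)
ys,xs=np.nonzero(m);print(xs.min(),xs.max(),ys.min(),ys.max(),len(xs))
c=cv2.resize(p["image"][225:325,260:380,::-1],None,fx=6,fy=6,interpolation=cv2.INTER_CUBIC);cv2.imwrite("pics/k10.png",c)
y=np.radians(-13);ex=np.array([np.cos(y),np.sin(y)]);ey=np.array([-np.sin(y),np.cos(y)])
N=np.array([513.4,-13.4])
# render expected circles
for s in (-112,-109,-106):
  for lat in (-1,0):
    k=N+s*ey+lat*ex; print(s,lat,k.round(1),proj(p,[*k,80]).round(1),proj(p,[*k,54]).round(1))
plan([487,-119.7,100],-13)
E
```

```text
302 331 274 302 664
-112 -1 [ 487.2 -122.3] [315.7 290.3] [315.8 278.2]
-112 0 [ 488.2 -122.5] [317.  290.3] [317.  278.2]
-109 -1 [ 487.9 -119.4] [315.7 286.5] [315.8 274.7]
-109 0 [ 488.9 -119.6] [317.  286.5] [317.  274.7]
-106 -1 [ 488.6 -116.5] [315.7 282.7] [315.8 271.2]
-106 0 [ 489.6 -116.7] [317.  282.7] [317.  271.2]
t 11.95 pos [497.  -87.8 181. ] gap 0.653 F [-0.9  0.3  0. ]
jaw yaw -13.04 x [ 0. -0. -1.]
dp total m (tool axes now) [ 0.081  -0.0333 -0.0025]
spin rad -0.0006
 dp after spin [ 0.081  -0.0333 -0.0026]
```

View pics/k10.png

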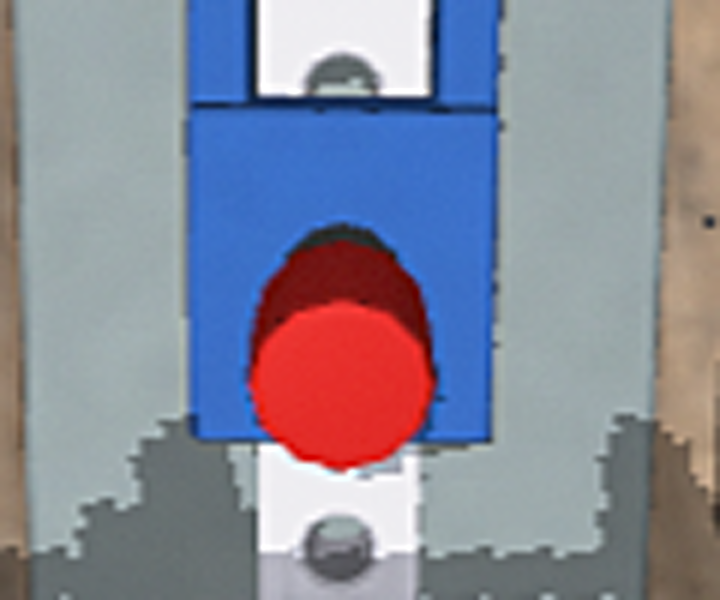

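Request:
{"op": "carry_out", "data": {"targets": [{"dp":[0.005,-0.01,0],"spin":0,"gripper":0.65},{"dp":[0.02,-0.015,0],"spin":0,"gripper":0.65},{"dp":[0.025,-0.0098,0],"spin":0,"gripper":0.65},{"dp":[0.02,0,0],"spin":0,"gripper":0.65},{"dp":[0.01,0,0],"spin":0,"gripper":0.65}]}}

```text
time: 12.45
tool_pos: [487.4, -122.1, 98.5]
tool_rot: [176.3, 89.8, 163.2]
force: [0.0, -0.1, 0.7]
finger_gap: 0.649
```

Request:
{"op": "carry_out", "data": {"targets": [{"dp":[0,0,0],"spin":0,"gripper":0.65},{"dp":[0,0,0],"spin":0,"gripper":0.65},{"dp":[0,0,0],"spin":0,"gripper":0.65}]}}

```text
time: 12.75
tool_pos: [490.1, -122.0, 102.4]
tool_rot: [-8.2, 89.9, -21.2]
force: [1.0, 1.0, 0.1]
finger_gap: 0.649
```

```bash
python3 - <<'E'
from h import *
p=imaging.grab_frame("wrist");save(p,"w11")
plan([489.2,-121.7,48],-13)
P,T,s=pose()
print(proj(p,P),proj(p,[P[0],P[1],67]),proj(p,[P[0],P[1],80]))
E
```

```text
t 12.8 pos [ 490.1 -121.9  102.3] gap 0.649 F [-0.2  0.   0.4]
jaw yaw -13.01 x [ 0.002 -0.001 -1.   ]
dp total m (tool axes now) [ 0.0543  0.     -0.001 ]
spin rad -0.0002
 dp after spin [ 0.0543  0.     -0.001 ]
[316.17063174 296.23774195] [315.89346657 271.5234823 ] [315.98445867 279.63706464]
```

View pics/w11.png

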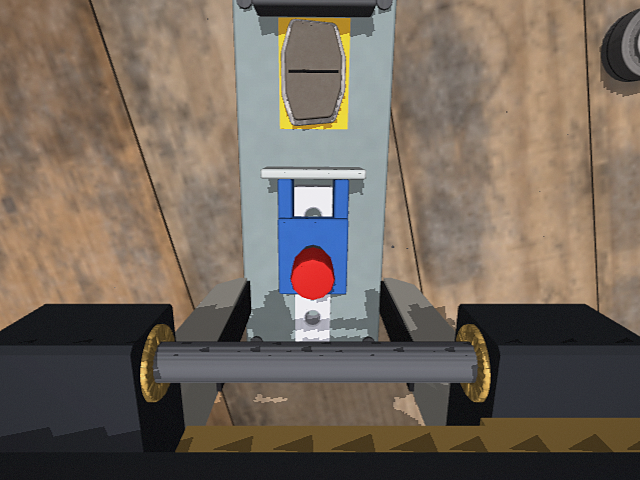

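Request:
{"op": "carry_out", "data": {"targets": [{"dp":[0.008,0.0006,-0.0012],"spin":0,"gripper":0.6},{"dp":[0.014,0,0],"spin":0,"gripper":0.55},{"dp":[0.014,0,0],"spin":0,"gripper":0.5},{"dp":[0.01,0,0],"spin":0,"gripper":0.5},{"dp":[0.004,0,0],"spin":0,"gripper":0.5}]}}

```text
time: 13.3
tool_pos: [486.6, -120.3, 48.6]
tool_rot: [173.1, 89.8, 160.1]
force: [-0.2, 0.4, 0.3]
finger_gap: 0.5
```

Request:
{"op": "carry_out", "data": {"targets": [{"dp":[0,0,0],"spin":0,"gripper":0.5},{"dp":[0,0,0],"spin":0,"gripper":0.5},{"dp":[0,0,0],"spin":0,"gripper":0.5}]}}

```text
time: 13.6
tool_pos: [488.6, -121.0, 51.6]
tool_rot: [-6.9, 89.9, -19.9]
force: [1.0, 0.1, -0.8]
finger_gap: 0.501
```

```bash
python3 - <<'E'
from h import *
p=imaging.grab_frame("wrist");save(p,"w12")
plan([489.2,-121.2,48],-13)
E
```

```text
t 13.65 pos [ 488.6 -121.    51.6] gap 0.499 F [-0.3 -0.8  0.2]
jaw yaw -13.03 x [ 0.001 -0.    -1.   ]
dp total m (tool axes now) [ 0.0036 -0.      0.0006]
spin rad -0.0005
 dp after spin [ 0.0036 -0.      0.0006]
```

View pics/w12.png

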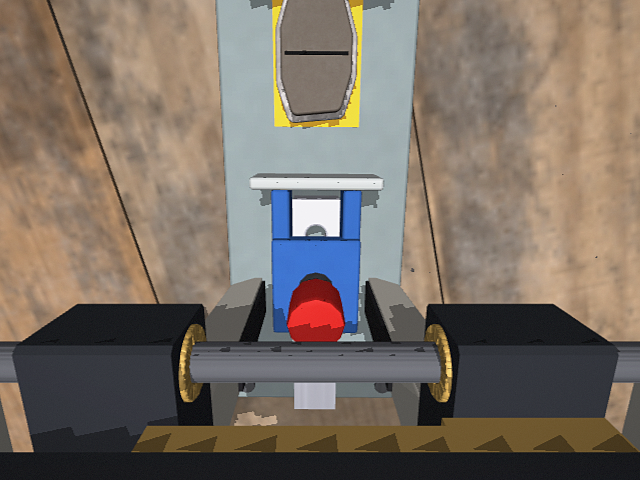

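Request:
{"op": "carry_out", "data": {"newtons": 40, "targets": [{"dp":[0.003,0,0],"spin":0,"gripper":0.5},{"dp":[0,0,0],"spin":0,"gripper":0.35},{"dp":[0,0,0],"spin":0,"gripper":0.2},{"dp":[0,0,0],"spin":0,"gripper":0.1},{"dp":[0,0,0],"spin":0,"gripper":0.1}]}}

```text
time: 14.15
tool_pos: [488.8, -121.0, 48.2]
tool_rot: [0.6, 89.9, -12.4]
force: [4.2, -1.3, -3.7]
finger_gap: 0.25
```

Request:
{"op": "carry_out", "data": {"targets": [{"dp":[0,0,0],"spin":0,"gripper":0.1},{"dp":[0,0,0],"spin":0,"gripper":0.1},{"dp":[0,0,0],"spin":0,"gripper":0.1}]}}

```text
time: 14.45
tool_pos: [488.7, -121.0, 48.1]
tool_rot: [-0.4, 89.9, -13.4]
force: [6.1, -0.7, -4.1]
finger_gap: 0.254
```

```bash
python3 - <<'E'
from h import *
plan([489.2,-121.2,48],-13)
for i in range(3):
  imaging.grab_frame("wrist"); s=r.observe(); print(s["tool_pos"].round(2),s["force"].round(2),s["wrist_torque"].round(2),s["finger_gap"])
E
```

```text
t 14.45 pos [ 488.7 -121.    48.1] gap 0.254 F [ 6.1 -0.7 -4.1]
jaw yaw -13.03 x [ 0.001 -0.    -1.   ]
dp total m (tool axes now) [ 0.0001 -0.0001  0.0005]
spin rad -0.0005
 dp after spin [ 0.0001 -0.0001  0.0005]
[ 488.73 -120.99   48.12] [ 5.46 -1.05 -3.45] [-0.21 -0.65  0.06] 0.25358597553696227
[ 488.72 -120.99   48.13] [ 6.2  -1.46 -4.18] [-0.24 -0.7   0.05] 0.24917598887306094
[ 488.7  -120.98   48.11] [ 5.36 -0.87 -3.75] [-0.24 -0.73  0.1 ] 0.2452935350717181
```

Request:
{"op": "carry_out", "data": {"targets": [{"dp":[-0.003,0,0.0004],"spin":0,"gripper":0.1},{"dp":[-0.004,0,0],"spin":0,"gripper":0.1},{"dp":[-0.004,0,0],"spin":0,"gripper":0.1},{"dp":[-0.002,0,0],"spin":0,"gripper":0.1},{"dp":[-0.001,0,0],"spin":0,"gripper":0.1}]}}

```text
time: 15.1
tool_pos: [488.7, -121.0, 61.9]
tool_rot: [-0.9, 90.0, -13.9]
force: [5.0, -1.8, -6.3]
finger_gap: 0.254
```

Request:
{"op": "carry_out", "data": {"targets": [{"dp":[0,0,0],"spin":0,"gripper":0.1},{"dp":[0,0,0],"spin":0,"gripper":0.1},{"dp":[0,0,0],"spin":0,"gripper":0.1}]}}

```text
time: 15.4
tool_pos: [488.7, -120.9, 61.7]
tool_rot: [5.8, 90.0, -7.2]
force: [5.6, -1.6, -5.5]
finger_gap: 0.249
```

```bash
python3 - <<'E'
from h import *
plan([489.2,-121.2,62.5],-13)
p=imaging.grab_frame("side")
im=p["image"][190:290,290:400]
cv2.imwrite("pics/s13.png",cv2.resize(im[...,::-1],None,fx=6,fy=6,interpolation=cv2.INTER_CUBIC))
p=imaging.grab_frame("wrist");save(p,"w13")
E
```

```text
t 15.4 pos [ 488.7 -120.9   61.7] gap 0.249 F [ 5.6 -1.6 -5.5]
jaw yaw -13.03 x [ 0.001 -0.    -1.   ]
dp total m (tool axes now) [-0.0008 -0.0001  0.0006]
spin rad -0.0005
 dp after spin [-0.0008 -0.0001  0.0006]
```

View pics/s13.png

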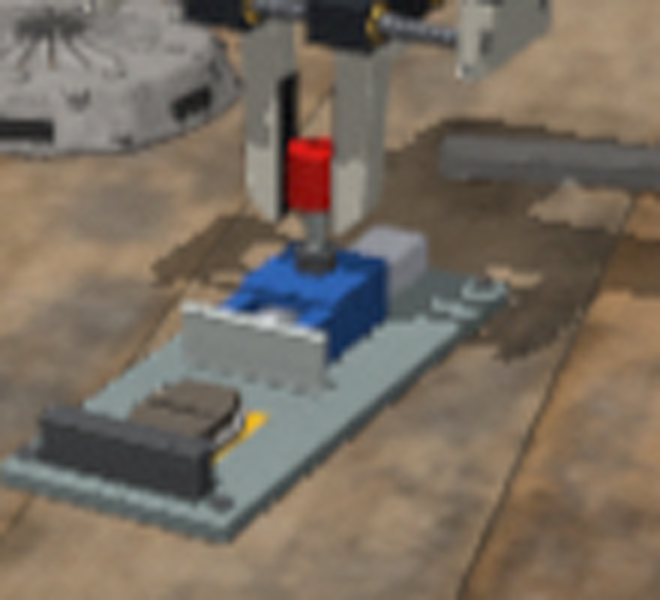

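View pics/w13.png

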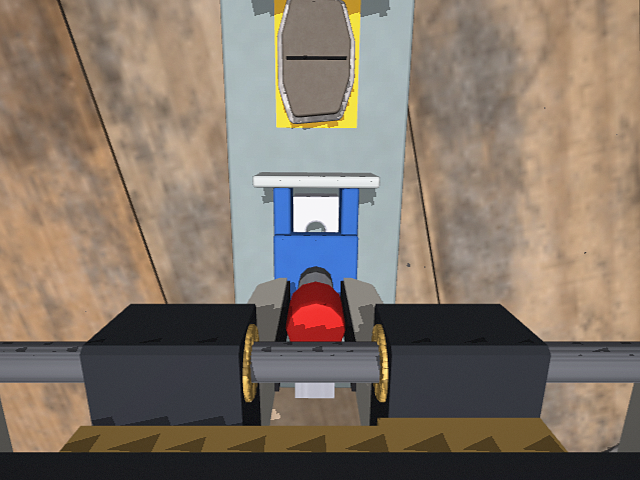

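Request:
{"op": "carry_out", "data": {"targets": [{"dp":[0,0.002,0.0006],"spin":0,"gripper":0.1},{"dp":[0,0.004,0],"spin":0,"gripper":0.1},{"dp":[0,0.004,0],"spin":0,"gripper":0.1},{"dp":[0,0.004,0],"spin":0,"gripper":0.1},{"dp":[0,0.004,0],"spin":0,"gripper":0.1}]}}

```text
time: 16.0
tool_pos: [493.0, -103.1, 61.8]
tool_rot: [-172.8, 90.0, 174.2]
force: [4.0, -3.4, -6.3]
finger_gap: 0.25
```

Request:
{"op": "carry_out", "data": {"targets": [{"dp":[0,0.003,0],"spin":0,"gripper":0.1},{"dp":[0,0.002,0],"spin":0,"gripper":0.1},{"dp":[0,0.001,0],"spin":0,"gripper":0.1},{"dp":[0,0,0],"spin":0,"gripper":0.1},{"dp":[0,0,0],"spin":0,"gripper":0.1}]}}

```text
time: 16.5
tool_pos: [494.4, -97.3, 61.9]
tool_rot: [116.5, 90.0, 103.4]
force: [2.8, 0.0, -5.7]
finger_gap: 0.251
```

```bash
python3 - <<'E'
from h import *
y=np.radians(-13);ey=np.array([-np.sin(y),np.cos(y)])
plan([488.7+24*ey[0],-120.95+24*ey[1],61.7],-13)
p=imaging.grab_frame("wrist");save(p,"w14")
E
```

```text
t 16.5 pos [494.4 -97.3  61.9] gap 0.251 F [ 2.8  0.  -5.7]
jaw yaw -13.03 x [-0.     0.001 -1.   ]
dp total m (tool axes now) [ 0.0002 -0.0003 -0.0002]
spin rad -0.0004
 dp after spin [ 0.0002 -0.0003 -0.0002]
```

View pics/w14.png

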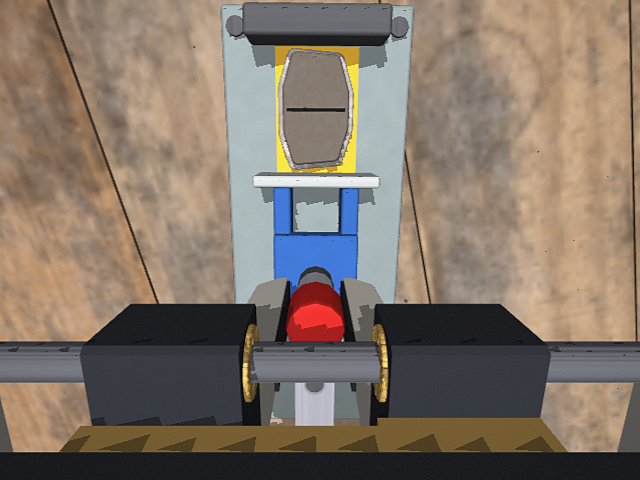

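Request:
{"op": "carry_out", "data": {"targets": [{"dp":[0.002,0,0],"spin":0,"gripper":0.1},{"dp":[0.003,0,0],"spin":0,"gripper":0.1},{"dp":[0.003,0,0],"spin":0,"gripper":0.1},{"dp":[0.003,0,0],"spin":0,"gripper":0.1},{"dp":[0.002,0,0],"spin":0,"gripper":0.1}]}}

```text
time: 17.05
tool_pos: [494.4, -97.6, 48.7]
tool_rot: [160.0, 90.0, 147.0]
force: [1.6, 1.2, -2.5]
finger_gap: 0.249
```

Request:
{"op": "carry_out", "data": {"targets": [{"dp":[0.001,0,0],"spin":0,"gripper":0.1},{"dp":[0,0,0],"spin":0,"gripper":0.1},{"dp":[0,0,0],"spin":0,"gripper":0.1}]}}

```text
time: 17.35
tool_pos: [494.4, -97.7, 48.1]
tool_rot: [-152.9, 90.0, -165.9]
force: [0.7, 0.0, -1.8]
finger_gap: 0.249
```

```bash
python3 - <<'E'
from h import *
plan([494.4,-97.5,48.1],-13)
p=imaging.grab_frame("side")
im=p["image"][190:290,290:400]
cv2.imwrite("pics/s15.png",cv2.resize(im[...,::-1],None,fx=6,fy=6,interpolation=cv2.INTER_CUBIC))
p=imaging.grab_frame("wrist");save(p,"w15")
E
```

```text
t 17.35 pos [494.4 -97.7  48.1] gap 0.249 F [ 0.7  0.  -1.8]
jaw yaw -13.03 x [-0. -0. -1.]
dp total m (tool axes now) [-0.      0.0002 -0.0001]
spin rad -0.0005
 dp after spin [-0.      0.0002 -0.0001]
```

View pics/s15.png

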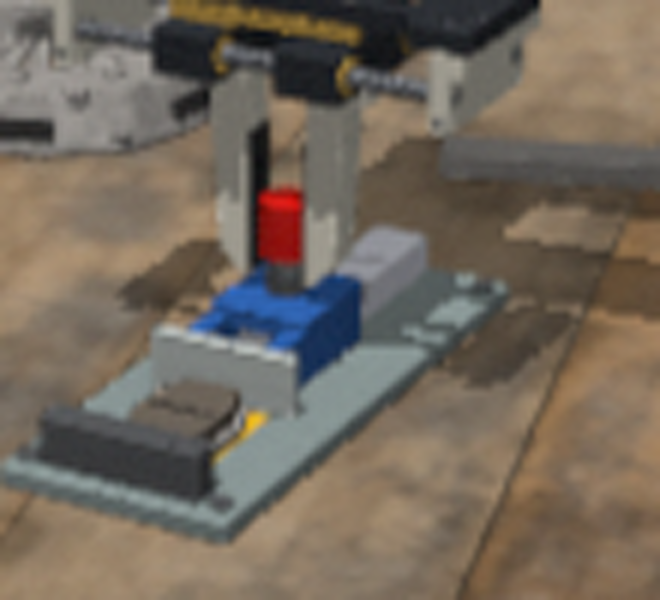

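View pics/w15.png

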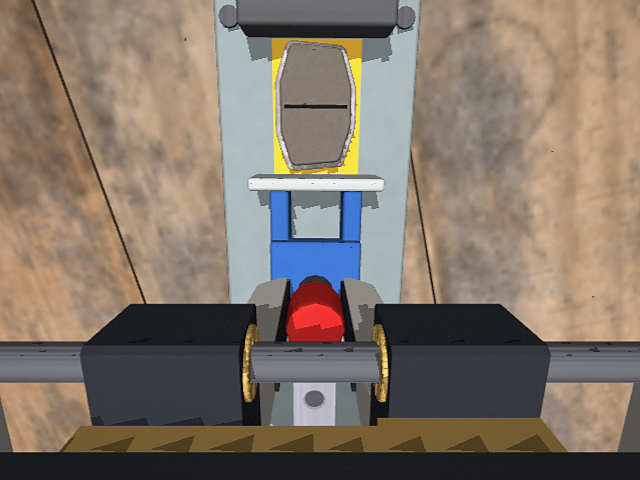

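Request:
{"op": "carry_out", "data": {"targets": [{"dp":[0.0005,0,0],"spin":0,"gripper":0.1},{"dp":[0.0005,0,0],"spin":0,"gripper":0.1},{"dp":[0,0,0],"spin":0,"gripper":0.1},{"dp":[0,0,0],"spin":0,"gripper":0.1}]}}

```text
time: 17.85
tool_pos: [494.6, -97.9, 47.9]
tool_rot: [-53.7, 90.0, -66.7]
force: [-4.1, 2.1, 7.0]
finger_gap: 0.25
```

```bash
python3 - <<'E'
from h import *
plan([494.4,-97.5,48.1],-13)
E
```

```text
t 17.85 pos [494.6 -97.9  47.9] gap 0.25 F [-4.1  2.1  7. ]
jaw yaw -13.03 x [ 0. -0. -1.]
dp total m (tool axes now) [-0.0002  0.0003 -0.0003]
spin rad -0.0005
 dp after spin [-0.0002  0.0003 -0.0003]
```

```bash
python3 - <<'E'
from h import *
p=imaging.grab_frame("top")
for l in ("bearing","tin","parallel"):
  for d in pinpoint(l,p)[:1]: print(l,d["at"],round(d["score"],2))
s=r.observe();print(s["tool_pos"].round(1),s["force"].round(1),s["finger_gap"].round(3))
print(r.close_job())
E
```

```text
bearing [156.0, 232.4] 0.83
tin [217.5, 280.0] 0.65
parallel [468.2, 287.8] 0.6Traceback (most recent call last):
  File "<stdin>", line 5, in <module>
AttributeError: 'float' object has no attribute 'round'
```

```bash
python3 - <<'E'
from h import *
p=imaging.grab_frame("top")
a=cv2.imread("pics/top0.png")[...,::-1].astype(int);b=p["image"].astype(int)
for im in (a,b):
  m=(im[...,2]>im[...,0]+60); m[:,:190]=0;m[:,245:]=0
  ys,xs=np.nonzero(m);print(xs.mean(),ys.mean(),len(xs))
  s=im[260:310,455:485].mean(-1)
print(r.observe()["force"].round(1)); print(r.close_job())
E
```

```text
214.26303854875283 276.5532879818594 441
214.289592760181 276.5475113122172 442
[-3.9  1.1  7.6]
the job is handed in; nothing more can be done
None
```

The job is done and handed in at about 18 s of the 54 s allowed.

**What I did:**
- I gripped the pad by the long edges of its metal back and laid it on the yellow nest, then let it go.
- I gripped the red knob, lifted it about 13.6 mm, slid the section 24 mm towards the pad and lowered the pin into the next hole.
- I am still gripping the knob at 40 N, with a light downward push.

**Last checks:**
- **Pad:** after release it was centred on the nest and lined up with the rail, to within about 0.5 mm and 0.5°. In the later wrist views it lies between the jaw and the end stop, with a gap of about 1 to 3 mm at each end.
- **Pin:** the tool stands at 47.9 mm, against 48.1 mm when I first gripped the knob with the pin home. The section moved about 23.6 mm, which is within the pin's play. The tool feels 7 N upward, so the knob is seated on its stop.
- **Tin, bearing and steel bar:** the network's position for the tin in the top view was about 3 pixels off its first reading. A direct comparison of its blue area before and after showed a shift of under 0.1 pixel, so the tin has not moved. The bearing and bar readings agree with the first ones to within 2 pixels.

The top and side cameras differed from the wrist camera by up to about 6 mm on where the nest was, so I relied on the wrist camera.

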